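# Pack up the puzzle and hold the clip open over its picture card

## Task

Pack up the puzzle: first push the lid of the wooden puzzle box fully shut. Then squeeze the big wooden spring clip open to lift it off the crayon caddy's rim, and hold it wide open astride the middle of the top edge of the picture card standing at the back of the box, jaws well down on either side of the edge but not touching the card, so that I can slip a drawing in beside it. Finish while still squeezing and holding the clip there; do not bump the card hard, and leave the caddy and everything else on the table where it is.

Things in the scene. Friction and masses are not known exactly. Their poses are not given: they have to be found in the camera images.
- box: painted wooden puzzle box, 180 (its x, depth) x 200 (its y) x 70 mm high, fixed to the table, origin at the centre of its underside, z up. A fixed back rail at its +x side, 54 mm deep, carries the picture card; the lid is hinged in front of that rail and covers the rest. With the lid open, puzzle pieces show inside
- lid (a joint): hinge angle of the puzzle box's lid, rad: 0 shut (lying flat, top face 78 mm above the table), growing as its free edge swings up and back towards the card (1.45 at most). The lid is a board 122 x 200 x 8 mm; a stiff hinge (about 0.1 N m) keeps it where it is left, so it must be pushed all the way down
- lid_hinge (a point): middle of the lid's hinge line, which runs along the box's y, 70 mm above the table, 24.5 mm in front (box -x) of the card's middle plane; this point's axes turn with the lid, whose board runs from here along its own -x (124 mm to the free edge) and from 0 to 8 mm along its own z (z is the outer face's direction, up when shut)
- card_top (a point): middle of the top edge of the picture card (stiff white card with a barn picture, 3 mm thick along this point's x, 120 mm wide along its y, upright in the groove of the box's back rail, its top edge 165 mm above the table); axes parallel to the box's. The card does not move
- card: the same picture card; origin at the middle of its lower edge, 76 mm above the table, z up
- clip_mid (a point): pivot (steel coil) of the big wooden spring clip, clothes-peg pattern, 24 mm wide along its y, 60 g. z up: two jaws, 9 mm thick, reach 52 mm below the pivot, faces 4 mm apart at rest; two handles lean outward to 46 mm above it, 52 mm across at the top (along x). Starts upright, clamped on the caddy's -x wall, jaws 26 mm down over the rim; its x then lies along the caddy's x
- clip_jaw (a joint): swing of each jaw of the clip (both alike), rad: 0 = jaw faces parallel, 4 mm apart, as on the rim; 0.34 = fully open. Pressing the handle tops together along the clip's x spreads the jaws along x: with the handles about 22 mm across they stand parallel and the jaw tips are about 38 mm apart. It takes about 5 N at first, 8 N fully open
- caddy: hard plastic crayon caddy, 130 (its x) x 190 (its y) x 75 mm high, walls 4 mm, loose, 0.8 kg, origin at the centre of its underside. The clip sits on its -x wall, whose middle plane is 63 mm from the origin; behind that wall is an open trough 59 mm deep with short crayons lying at the bottom, and further back standing crayons up to 91 mm above the table
- truck: toy truck 92 x 46 x 52 mm, origin under its centre; bystander
- pencil_cup: ceramic pencil cup, 76 mm across, 100 mm high, pencils to 170 mm, origin under its centre; bystander
- cups: stack of silicone building cups, 87 mm across, 104 mm high, origin under its centre; bystander
- mug: ceramic mug, 80 mm across, 90 mm high, origin under its centre; bystander
- books: three stacked board books, 150 x 140 x 54 mm, origin under its centre; bystander
- glue: glue stick, 28 mm across, 85 mm high, standing, origin under its centre; bystander
- stacker: wooden ring stacker, 90 mm across, 110 mm high, origin under its centre; bystander
Things that resemble listed ones, but are neither listed nor needed, are in the scene too. Of the things that look like the part that bears clip_mid, the larger one is meant.

How it is judged (in metres and radians):
On the way, in this order (a step that is already met when the one before it is completed fails the run):
1. the lid of the puzzle box is fully shut (value of joint lid below 0.04 rad), for 0.2 s.
2. the clip, squeezed in the fingers, is lifted clear of the caddy's rim (z of clip_mid in the frame of caddy above 0.135 m and contact force between the fingers and clip above 2 N and contact force between clip and caddy below 0.1 N), for 0.1 s.
At the end, for the whole second after the job is handed in: Lid shut (< 0.04 rad). Fingers squeeze the clip (> 2 N), jaws each open > 0.16 rad, touching neither card nor box; card edge 7 to 42 mm below the pivot and within 7 mm of the clip's mid-plane; clip within 30 mm of the edge's middle, in line to 0.2 rad, upright to 0.25 rad (value of joint lid below 0.04 rad and value of joint clip_jaw above 0.16 rad and contact force between the fingers and clip above 2 N and contact force between clip and box below 0.1 N and x of card_top in the frame of clip_mid between -0.007 and 0.007 m and y of card_top in the frame of clip_mid between -0.03 and 0.03 m and z of card_top in the frame of clip_mid between -0.042 and -0.007 m and angle between the y axis of clip_mid and the y axis of card_top, either way round below 0.2 rad and angle between clip_mid's own z axis and vertical below 0.25 rad and distance between clip_mid and card_top below 0.055 m); the arm keeps its last pose, push and grip.
It fails at once if the picture card is bumped hard (over 10 N) (contact force between card and anything else above 10 N).
It fails at once if the caddy is shoved or tipped (distance of caddy from where it was at the start of the episode above 0.04 m or angle between caddy's own z axis and vertical above 0.3 rad).
It fails at once if a bystander is disturbed (moved over 30 mm) (distance of any of truck, pencil_cup, cups, mug, books, glue, stacker from where it was at the start of the episode above 0.03 m).
It also fails if it takes over 48 s, if anything falls off the work surface, if the arm or the gripper's body presses on something with over 40 N, if the wrist force passes 120 N, or if a joint passes its speed limit or range.

## Robot

A 6-joint arm with a two-finger parallel gripper is mounted at the origin on the work surface. World frame = base frame: x ahead of the robot, y to its left, z up, the work surface at z = 0. Lengths are in mm, angles in rad, forces in N, time in s.
With the tool pointing down it reaches from about 325 to 925 mm from the base axis. Payload 3.1 kg.
Tool frame: the origin (TCP) lies at the very end of the fingers, on their centre line; the grasp point (between the pads) lies 19 mm behind it; y points along the fingers, x is the direction in which the jaws open and shut, and the axes are right-handed (so a half turn about y gives the same grasp; the last joint's range is limited). The gripper opens to 85 mm and grips with 20 to 120 N. Pads are 22 mm wide; open, the fingers measure 114 mm over their backs; the gripper's body (76 mm by 85 mm) begins 54 mm behind the grasp point. The pads swing forward as they close: fully open they stand 13 mm farther back than shut.
Start: joints at [-1.425, 0.217, 1.613, -0, 1.311, -0.112], TCP at [159.367, -604.352, 231.3] pointing down, gripper open.
Joint ranges: [-2.75, 2.75], [-0.78, 2.1], [0.31, 2.55], [-1.13, 4.27], [0.13, 2.63], [-2.58, 2.58]. Speed limits (rad/s): [2.79, 2.79, 3.14, 3.14, 3.14, 3.14].

## Interface

Orientations are given as a unit quaternion [w, x, y, z].
In Python, from rig import readout, read_camera, calibration, workorder gives the robot as it stands.
- The arm moves only by the tool drive_tool, never from a script. Its argument "targets" is a list of rows, each a list of 7 numbers: the turn, a rotation vector about the tool's x, y, z in degrees, then the shift along the tool's x, y, z in mm, then the finger opening in mm, from 0 to 85.4. In form: [[rx, ry, rz, dx, dy, dz, hand], ...]. A call has 1 to 8 rows; each row is the pose to reach, as a shift and turn from the pose commanded when the call began, along the tool's axes at that moment; what a row does not reach only later rows make up. A row lasts 1/10 s, in which the tool goes at most 50 mm and 8.59 degrees, less where a joint would pass 70% of its speed; a pose out of reach is approached as far as the arm can. A call with a gripper value outside its range is refused whole. The fingers move at their own pace and stop on an object; "squeeze" is the grip in N (left out, the last holds). Time passes only in rows, so rows that repeat a pose let the fingers close. It gives the time, the measured TCP pose, the force and the opening at its end, in the units of the state.
- readout.state(): the state, without advancing time (a new reading comes with each control period).
- read_camera(name): name is "scene" or "side" or "wrist"; returns (picture, depth): 480x640x3 uint8, blue, green, red; 480x640 float32, mm along the optical axis (not along the pixel's ray), 0 where there is no reading.
- calibration(name): a dict with "vfov" (degrees; the focal length in pixels is half the picture's height over the tangent of half this angle, whatever the lens; pixels are square), "cx", "cy" (the principal point, pixels), "rvec" (rotation vector, rad) and "tvec" (3), from world to camera coordinates, as OpenCV has them. Camera axes: x right, y down, z forward; pixel columns grow to the right and rows downward; lengths in mm; the calibration is good to about 2 mm. The wrist camera is an equidistant fisheye: a pixel r from the principal point sees the ray r / f radians off the axis. A picture is of the moment at which its call begins: read the wrist's pose just before it. calibration takes no time and is no camera call; for the wrist camera it gives the pose at the moment of the call.
- workorder.finish_job(): hands the job in, once; it reports no verdict.
The state is a dict: "time": time; "joint_pos": joint angles; "joint_velocities": joint speeds; "joint_torque": joint torques, N m; "tcp_pos": TCP position; "ee_rot": TCP orientation; "wrist_force": force on the tool from outside, world axes, zero at the start; "moment": the same for the moment, N m; "grip_width": finger opening in mm.
Only numpy, scipy, OpenCV 4.12 (cv2) and the standard library are available. Lean on these libraries where they do the work, as an engineer would, in place of code of your own. Each camera call takes 0.05 s, during which the arm holds its last target.

## Working session

There is one attempt and no reset: what is moved stays moved. The work goes in short steps, Python scripts to look and compute and a tool call to move; the robot and the scene stay as the last step left them, time stands still between calls to the robot, and variables do not carry over. Pictures are saved under pics/ and viewed, and the job is handed in when it is done.

Besides the shell and the picture viewer there is one more tool, called after "Emit:" as name(argument=value, ...) on one line, values as JSON. drive_tool: Moves the arm, as the interface text tells. Its arguments: {"type":"object","properties":{"targets":{"type":"array"},"squeeze":{"type":"number"}},"required":["targets"]}

```bash
ls; mkdir -p pics; python3 - <<'E'
from rig import readout, read_camera, calibration
import cv2,numpy as np
print(readout.state())
for n in ["scene","side","wrist"]:
    c=calibration(n);print(n,c)
    p,d=read_camera(n);cv2.imwrite(f"pics/{n}0.png",p);np.save(f"pics/{n}0.npy",d)
    import json
    json.dump({k:np.array(v).tolist() for k,v in c.items()},open(f"pics/{n}0.json","w"))
E
```

```text
pics
{'time': 0.0, 'joint_pos': array([-1.42521003e+00,  2.17773773e-01,  1.61491610e+00, -1.31603077e-05,
        1.31128527e+00, -1.12188435e-01]), 'joint_velocities': array([ 0.00140011, -0.00171169,  0.00065661,  0.00023792, -0.00043328,
       -0.00199869]), 'joint_torque': array([-1.63781863e-05, -3.96846521e+01, -3.03856409e+01, -2.30492160e-04,
        9.73596383e-03,  2.75706310e-05]), 'tcp_pos': array([ 159.23810673, -603.54216763,  229.96551343]), 'ee_rot': array([ 0.56070086, -0.55953614,  0.4321947 , -0.43097748]), 'wrist_force': array([-0.52346334,  0.08023818, -0.8862882 ]), 'moment': array([7.35259796e-03, 2.32936204e-05, 3.49271114e-02]), 'grip_width': 85.36854110753302}
scene {'vfov': 53.45734047592232, 'cx': 318.16382299920986, 'cy': 228.6242588641989, 'rvec': array([ 0.64400651,  2.46662705, -1.38941231]), 'tvec': array([ 527.74855687,  -25.71846213, 1402.64684484])}
side {'vfov': 54.42979391958461, 'cx': 316.57601585302143, 'cy': 253.2599005709349, 'rvec': array([ 2.07426638, -0.66969616,  0.38787973]), 'tvec': array([-478.69834239,  265.31514306, 1241.64045154])}
wrist {'vfov': 65.70646984690485, 'cx': 325.2510622424398, 'cy': 235.30914125520613, 'rvec': array([-2.27493624,  1.75086767,  0.28893516]), 'tvec': array([-623.4086859 ,  -42.20654487,  379.94176454])}
```

View pics/scene0.png

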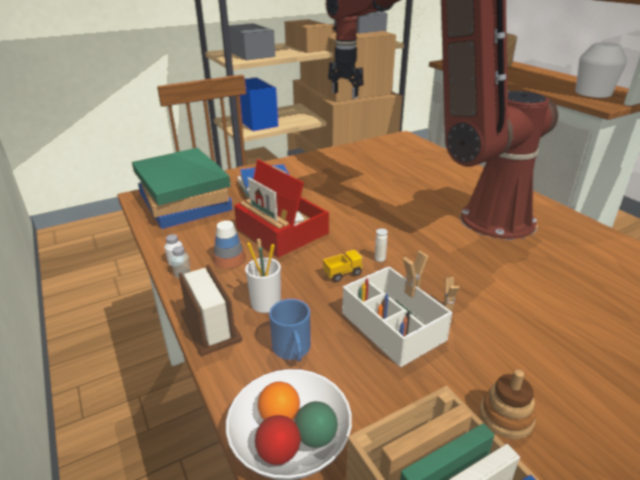

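View pics/side0.png

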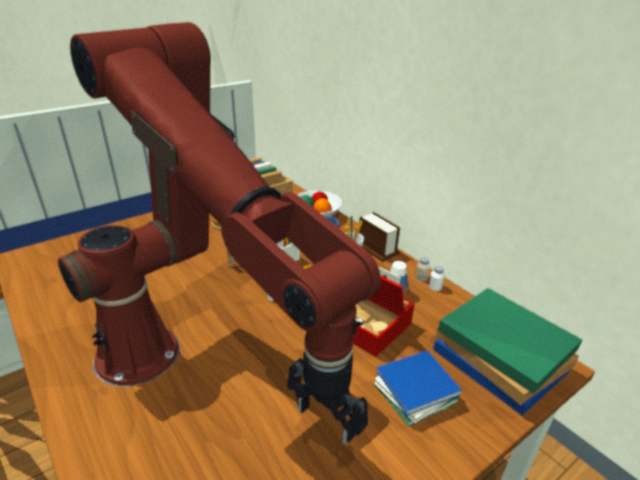

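View pics/wrist0.png

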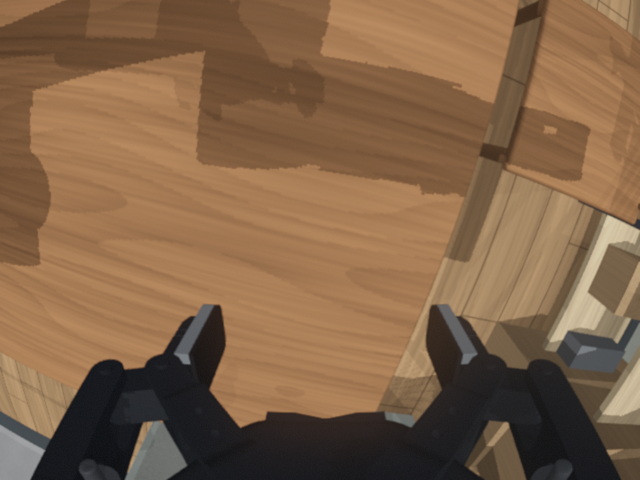

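The scene shows the red box with its lid open at (280,210), the caddy at (397,315), and two clip-like objects at (413,275) and (450,292). I'll crop and measure those.

```bash
cat > h.py <<'E'
import numpy as np,cv2,json
from scipy.spatial.transform import Rotation as R
def load(n,k):
    return cv2.imread(f"pics/{n}{k}.png"),np.load(f"pics/{n}{k}.npy"),json.load(open(f"pics/{n}{k}.json"))
def grab(n,k):
    from rig import read_camera,calibration
    c=calibration(n);p,d=read_camera(n);cv2.imwrite(f"pics/{n}{k}.png",p);np.save(f"pics/{n}{k}.npy",d)
    json.dump({a:np.array(v).tolist() for a,v in c.items()},open(f"pics/{n}{k}.json","w"));return p,d,c
def cloud(d,c,fish=False):
    f=240/np.tan(np.radians(c["vfov"])/2)
    v,u=np.mgrid[0:480,0:640].astype(float)
    x=(u-c["cx"])/f;y=(v-c["cy"])/f
    if fish:
        r=np.hypot(x,y);s=np.where(r>1e-9,np.tan(np.minimum(r,1.5))/np.maximum(r,1e-9),1);x=x*s;y=y*s
    P=np.stack([x*d,y*d,d],-1)
    Rm=R.from_rotvec(c["rvec"]).as_matrix()
    W=(P-np.array(c["tvec"]))@Rm
    W[d<=0]=np.nan
    return W
def project(X,c,fish=False):
    f=240/np.tan(np.radians(c["vfov"])/2)
    p=np.atleast_2d(X)@R.from_rotvec(c["rvec"]).as_matrix().T+np.array(c["tvec"])
    if fish:
        r=np.hypot(p[:,0],p[:,1]);t=np.arctan2(r,p[:,2]);s=t/np.maximum(r,1e-9)
        return np.c_[p[:,0]*s*f+c["cx"],p[:,1]*s*f+c["cy"]]
    return np.c_[p[:,0]/p[:,2]*f+c["cx"],p[:,1]/p[:,2]*f+c["cy"]]
E
python3 - <<'E'
from h import *
p,d,c=load("scene",0)
W=cloud(d,c)
for u,v in [(413,275),(450,292),(397,315),(280,210),(343,265),(381,245),(290,330),(262,285),(228,242),(510,400),(180,170),(290,350),(265,185),(280,175),(415,268),(410,280)]:
    print(u,v,np.round(W[v,u]))
cv2.imwrite("pics/crop0.png",cv2.resize(p[220:380,320:500],None,fx=4.4,fy=3.7*1.0,interpolation=cv2.INTER_CUBIC)[:600,:800])
cv2.imwrite("pics/crop1.png",cv2.resize(p[140:270,200:360],None,fx=4.6,fy=4.6,interpolation=cv2.INTER_CUBIC))
E
```

```text
413 275 [489. 203. 112.]
450 292 [410. 238.  60.]
397 315 [561. 249.  70.]
280 210 [ 599. -216.   95.]
343 265 [546.  21.  44.]
381 245 [425.   5.  53.]
290 330 [770. 192.  80.]
262 285 [762.  40.  81.]
228 242 [ 762. -176.   69.]
510 400 [529. 506.  74.]
180 170 [ 771. -559.  116.]
290 350 [771. 190.  27.]
265 185 [ 603. -299.  135.]
280 175 [ 582. -242.  183.]
415 268 [472. 188. 115.]
410 280 [487. 194.  92.]
```

View pics/crop0.png

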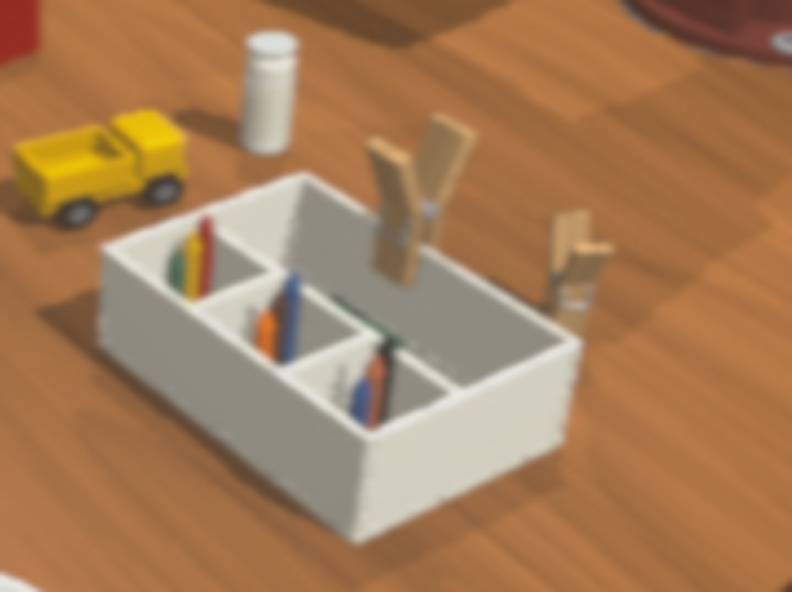

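View pics/crop1.png

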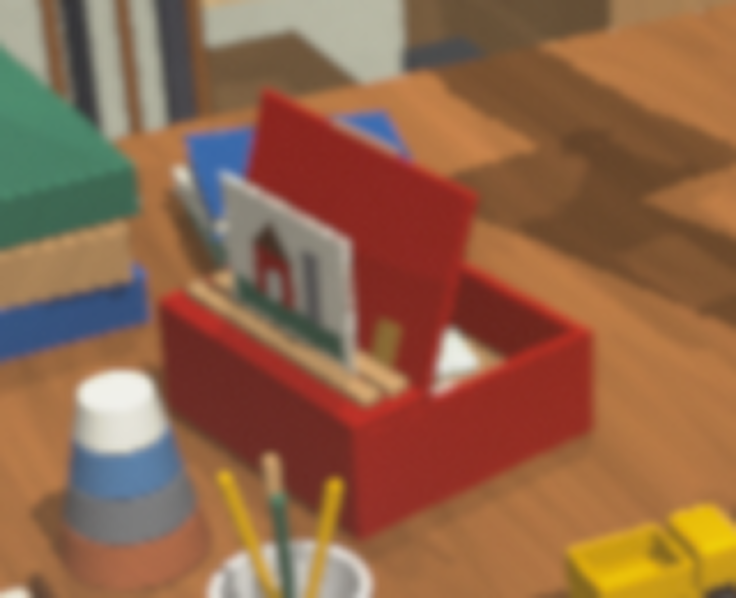

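Candidates for the clip: the one on the caddy's rim (413,275), which is larger, and a smaller one standing off the caddy (450,292). The rim one is the clip I want. Next I'll fit the poses.

```bash
python3 - <<'E'
from h import *
from scipy.optimize import minimize
p,d,c=load("scene",0)
W=cloud(d,c);W0=W
v,u=np.mgrid[0:480,0:640]
# caddy rim
m=(u>335)&(u<455)&(v>260)&(v<365)&(abs(W[...,2]-75)<4)&(p.min(-1)>120)
q=W[m]
r=cv2.minAreaRect(q[:,:2].astype(np.float32));print("caddy",r,m.sum(),np.median(q[:,2]))
# side white faces planes
hsv=cv2.cvtColor(p,cv2.COLOR_BGR2HSV)
red=((hsv[...,0]<8)|(hsv[...,0]>172))&(hsv[...,1]>140)&(u>225)&(u<340)&(v>155)&(v<255)
mb=red&(W[...,2]<80)&(W[...,2]>2)&(W[...,0]>400)
r=cv2.minAreaRect(W[mb][:,:2].astype(np.float32));print("box",r,mb.sum(),np.nanmax(W[mb][:,2]))
ml=red&(W[...,2]>88)
def plane(q,it=5):
    for _ in range(it):
        ctr=np.median(q,0) if _==0 else q.mean(0)
        n=np.linalg.svd(q-ctr,full_matrices=False)[2][2]
        e=(q-ctr)@n
        q=q[abs(e)<max(2,2*e.std())]
    return ctr,n,e.std(),len(q)
print("lid",plane(W[ml]))
# card
mc=(u>245)&(u<280)&(v>175)&(v<225)&(hsv[...,1]<60)&(hsv[...,2]>120)&(W[...,2]>80)&(W[...,2]<172)
print("card",plane(W[mc]),W[mc].min(0),W[mc].max(0))
# clip
wood=(u>400)&(u<432)&(v>248)&(v<302)&(W[...,2]>80)&(W[...,2]<170)&(hsv[...,1]>60)
q=W[wood];print("clip",len(q),np.median(q,0),np.percentile(q,2,0),np.percentile(q,98,0))
for z in range(80,170,8):
    s=q[(q[:,2]>=z)&(q[:,2]<z+8)]
    if len(s):print(z,np.round(s.mean(0)),len(s),np.round(s.min(0)),np.round(s.max(0)))
E
```

```text
caddy ((536.8221435546875, 211.77713012695312), (136.15628051757812, 192.8177947998047), 5.208274841308594) 708 74.56558438424429
box ((592.2872314453125, -318.248291015625), (183.04107666015625, 329.94683837890625), 12.751928329467773) 2596 79.99440563288638
lid (array([ 585.98474674, -236.01284254,  152.08190904]), array([-0.92469274, -0.20008934, -0.32389443]), np.float64(1.362499379508025), 1230)
card (array([ 633.78273365, -241.22575829,  139.29376937]), array([-0.97735665, -0.21148795,  0.00684362]), np.float64(0.9196483309046748), 330) [ 618.00637392 -349.28764052   81.95681792] [ 649.34052678 -185.89887885  167.34484251]
clip 497 [473.87722549 195.15462445 122.97450949] [454.32460275 178.95985043  82.97905871] [500.28214346 204.1493257  148.18503564]
80 [480. 198.  84.] 30 [464. 185.  80.] [490. 203.  88.]
88 [482. 195.  92.] 49 [465. 179.  88.] [490. 204.  95.]
96 [482. 196. 100.] 33 [464. 182.  96.] [489. 204. 104.]
104 [477. 196. 108.] 50 [463. 180. 104.] [491. 205. 111.]
112 [476. 194. 116.] 62 [458. 179. 112.] [492. 206. 120.]
120 [477. 194. 124.] 67 [457. 177. 120.] [496. 205. 128.]
128 [474. 193. 132.] 73 [454. 178. 128.] [499. 204. 136.]
136 [474. 193. 140.] 67 [451. 177. 136.] [502. 205. 144.]
144 [479. 192. 147.] 66 [451. 178. 144.] [502. 205. 149.]
```

```bash
python3 - <<'E'
from h import *
from rig import readout
p,d,c=load("scene",0)
W=cloud(d,c)
v,u=np.mgrid[0:480,0:640]
hsv=cv2.cvtColor(p,cv2.COLOR_BGR2HSV)
n=np.array([.9774,.2115,0]);t=np.array([-.2115,.9774,0])
P0=np.array([633.8,-241.2,0])
m=(u>235)&(u<290)&(v>170)&(v<235)&(abs((W-P0)@n)<4)&(W[...,2]>90)&(W[...,2]<175)
q=(W[m]-P0)@t
zz=W[m][:,2]
print("card y ext",[(z,np.round([q[(abs(zz-z)<6)].min(),q[(abs(zz-z)<6)].max()],1)) for z in (100,115,130,145,155)], zz.max())
red=((hsv[...,0]<8)|(hsv[...,0]>172))&(hsv[...,1]>140)&(u>225)&(u<340)&(v>155)&(v<255)
mb=red&(W[...,2]<68)&(W[...,2]>10)&(W[...,0]>400)
B=np.c_[(W[mb]-P0)@n,(W[mb]-P0)@t]
print("box ext",np.percentile(B,[1,3,50,97,99],axis=0))
m2=red&(W[...,2]>100); B=(W[m2]-P0)@t; print("lid y ext",np.percentile(B,[.5,3,97,99.5]),)
print((W[m2]-P0)[np.argsort(W[m2][:,2])[-20:]].mean(0)@n, np.sort(W[m2][:,2])[-20:])
s=readout.state();print(R.from_quat(s['ee_rot'],scalar_first=True).as_matrix().round(4))
E
```

```text
card y ext [(100, array([-66.9,  54.5])), (115, array([-64.5,  54.5])), (130, array([-66.8,  54.2])), (145, array([-64.1,  56.1])), (155, array([-69.2,  55.5]))] 167.63090677488708
box ext [[-145.37790181  -98.80968905]
 [-143.84185515  -87.53957961]
 [ -16.42453283   89.59001309]
 [  31.57523545   95.17102145]
 [  32.17938034   96.13496776]]
lid y ext [-102.89940419  -94.48904455   91.74189754   94.036744  ]
-58.05826820931631 [189.61849423 189.67065185 189.67475839 189.79476646 189.87049449
 189.87156598 189.96100092 189.98174215 190.07888255 190.0959265
 190.16281678 190.35703171 190.46282293 190.47963323 190.53348234
 190.65659669 190.70834622 190.95248875 191.32294296 192.34633987]
[[ 2.549e-01 -3.000e-04  9.670e-01]
 [-9.670e-01  1.900e-03  2.549e-01]
 [-1.900e-03 -1.000e+00  2.000e-04]]
```

Emit:
drive_tool(targets=[[0, 0, 0, -227, 0, 517, 0], [0, 0, 0, -227, 0, 517, 0], [0, 0, 0, -227, 0, 517, 0], [0, 0, 0, -227, 0, 517, 0], [0, 0, 0, -227, 0, 517, 0], [0, 0, 0, -227, 0, 517, 0], [0, 0, 0, -227, 0, 517, 0], [0, 0, 0, -227, 0, 517, 0]], squeeze=20)

```text
time: 0.95
tcp_pos: [473.7, -353.8, 231.0]
ee_rot: [-0.56, 0.56, -0.432, 0.431]
wrist_force: [1.0, -0.3, -0.1]
grip_width: -0.2
```

Emit:
drive_tool(targets=[[0, 0, 0, -66, 0, 151, 0], [0, 0, 0, -66, 0, 151, 0], [0, 0, 0, -66, 0, 151, 0], [0, 0, 0, -66, 0, 151, 0], [0, 0, 0, -66, 0, 151, 0], [0, 0, 0, -66, 0, 151, 0]])

```text
time: 1.55
tcp_pos: [600.8, -253.6, 230.7]
ee_rot: [-0.56, 0.561, -0.432, 0.431]
wrist_force: [0.3, -0.6, -0.8]
grip_width: 0.0
```

```bash
python3 - <<'E'
from h import *
grab("wrist",1);grab("scene",1)
E
```

```text
(no output)
```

View pics/wrist1.png

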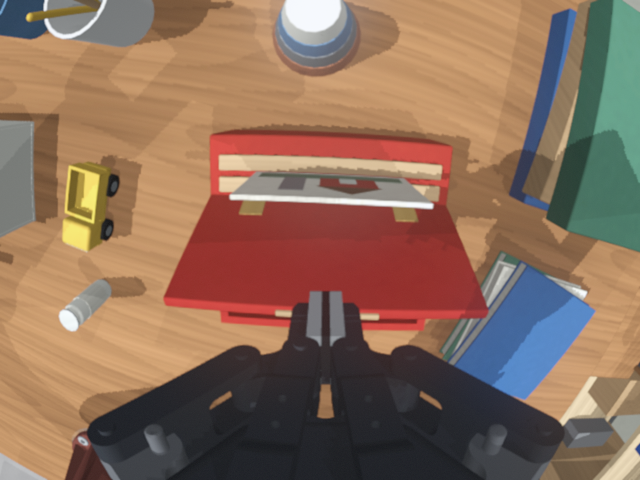

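View pics/scene1.png

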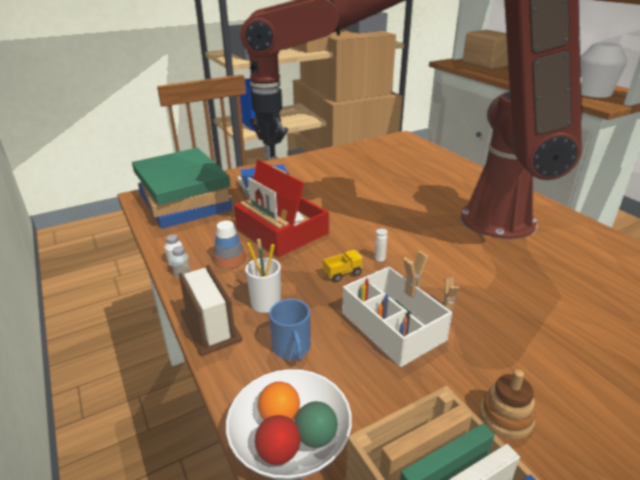

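```bash
python3 - <<'E'
from h import *
p,d,c=load("wrist",1)
W=cloud(d,c,True)
print("tcp px",project([600.8,-253.6,230.7],c,True))
v,u=np.mgrid[0:480,0:640]
n=np.array([.9774,.2115,0]);t=np.array([-.2115,.9774,0])
for uu,vv in [(240,197),(330,203),(428,207),(350,185),(320,260),(320,215),(200,298),(460,305)]:
    w=W[vv,uu];print(uu,vv,w.round(1),"n,t:",((w-[609.4,-251.1,0])@n).round(1),((w-[609.4,-251.1,0])@t).round(1))
m=(u>225)&(u<440)&(v>165)&(v<212)&(W[...,2]>160)&(W[...,2]<172)
q=W[m];qq=np.c_[(q-[609.4,-251.1,0])@n,(q-[609.4,-251.1,0])@t,q[:,2]];print(len(q),np.percentile(qq,[2,50,98],axis=0))
print(cv2.minAreaRect(q[:,:2].astype(np.float32)))
hsv=cv2.cvtColor(p,cv2.COLOR_BGR2HSV)
red=((hsv[...,0]<8)|(hsv[...,0]>172))&(hsv[...,1]>140)
ml=red&(v>215)&(v<290)&(W[...,2]>85)
q=W[ml];ctr=q.mean(0);nn=np.linalg.svd(q-ctr,full_matrices=False)[2][2];print("lid",ctr,nn,((q-ctr)@nn).std(),((ctr-[609.4,-251.1,0])@n))
E
```

```text
tcp px [[326.33607287 308.08352267]]
240 197 [ 621.8 -196.1  164.7] n,t: 23.7 51.1
330 203 [ 612.8 -253.9   85.1] n,t: 2.7 -3.5
428 207 [ 644.5 -304.5  165.1] n,t: 23.0 -59.6
350 185 [ 637.9 -260.7  125.3] n,t: 25.8 -15.4
320 260 [ 589.6 -252.6  150. ] n,t: -19.7 2.7
320 215 [ 605.5 -247.8  100.9] n,t: -3.1 4.0
200 298 [ 562.  -186.7  186.6] n,t: -32.7 73.0
460 305 [ 596.5 -338.5  185.9] n,t: -31.1 -82.7
1352 [[ 22.60521107 -59.07219033 160.37831621]
 [ 24.60192046  -1.10358476 164.60020863]
 [ 25.85507776  54.62841482 166.15321535]]
((633.424072265625, -248.07150268554688), (4.039091110229492, 119.14217376708984), 12.312077522277832)
lid [ 592.59601411 -255.04731708  143.39700257] [-0.92456084 -0.20082253 -0.32381717] 0.4754481859767975 -17.25907336986805
```

Emit:
drive_tool(targets=[[0, 0, 0, 0, 30, 0, 0], [0, 0, 0, 0, 59, 0, 0], [0, 0, 0, 0, 59, 0, 0], [0, 0, 0, 0, 59, -7, 0], [0, 0, 0, 0, 64, -18, 0], [0, 0, 0, 0, 68, -30, 0], [0, 0, 0, 0, 76, -41, 0], [0, 0, 0, 0, 83, -52, 0]])

```text
time: 2.45
tcp_pos: [550.5, -267.0, 148.6]
ee_rot: [-0.56, 0.56, -0.431, 0.432]
wrist_force: [1.5, -0.6, 0.4]
grip_width: -0.2
```

Emit:
drive_tool(targets=[[0, 0, 0, 0, 10, -9, 0], [0, 0, 0, 0, 20, -17, 0], [0, 0, 0, 0, 32, -23, 0], [0, 0, 0, 0, 44, -28, 0], [0, 0, 0, 0, 56, -31, 0], [0, 0, 0, 0, 66, -33, 0], [0, 0, 0, 0, 71, -33, 0], [0, 0, 0, 0, 71, -33, 0]])

```text
time: 3.25
tcp_pos: [519.3, -274.8, 78.0]
ee_rot: [-0.56, 0.56, -0.432, 0.431]
wrist_force: [-3.7, 2.6, 7.2]
grip_width: -0.2
```

```bash
python3 - <<'E'
from h import *
grab("wrist",2);grab("scene",2)
E
```

```text
(no output)
```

View pics/wrist2.png

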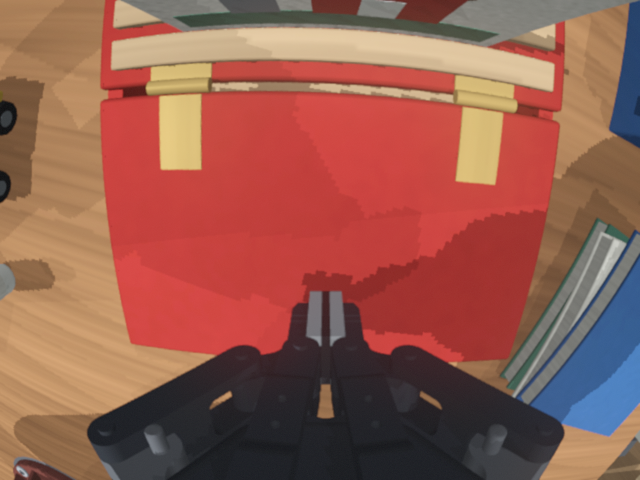

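Emit:
drive_tool(targets=[[0, 0, 0, 0, 1, 0, 0], [0, 0, 0, 0, 2, 0, 0], [0, 0, 0, 0, 2, 0, 0], [0, 0, 0, 0, 2, 0, 0]])

```text
time: 3.75
tcp_pos: [519.4, -274.8, 77.9]
ee_rot: [-0.56, 0.561, -0.432, 0.431]
wrist_force: [-7.3, 3.5, 14.6]
grip_width: -0.0
```

Emit:
drive_tool(targets=[[0, 0, 0, 0, -50, 0, 85], [0, 0, 0, 0, -100, 0, 85], [0, 0, 0, 0, -150, 0, 85], [0, 0, 0, 0, -170, 0, 85], [0, 0, 0, 0, -170, 0, 85]])

```text
time: 4.25
tcp_pos: [522.5, -276.6, 250.9]
ee_rot: [0.56, -0.56, 0.428, -0.435]
wrist_force: [-0.4, -0.3, 0.1]
grip_width: 72.4
```

```bash
python3 - <<'E'
from h import *
p,d,c=grab("wrist",3);W=cloud(d,c,True)
hsv=cv2.cvtColor(p,cv2.COLOR_BGR2HSV)
red=((hsv[...,0]<8)|(hsv[...,0]>172))&(hsv[...,1]>140)
hx=W-np.array([609.5,-253.2,0]);a=hx@np.array([.977,.213,0]);b=hx@np.array([-.213,.977,0])
m=red&(a<-10)&(a>-120)&(abs(b)<90)&(W[...,2]>60)
q=np.c_[a[m],b[m],np.ones(m.sum())];print(m.sum(),np.linalg.lstsq(q,W[m][:,2],rcond=None)[0])
# card from this vantage
cd=(abs(W[...,2]-164.5)<2)&(abs(a-24.5)<8);w=W[cd];print(len(w),w.mean(0) if len(w) else 0)
E
```

```text
23742 [ 3.72949350e-04 -5.49247485e-04  7.79278668e+01]
970 [ 633.1514951  -248.39289443  164.77819264]
```

View pics/wrist3.png

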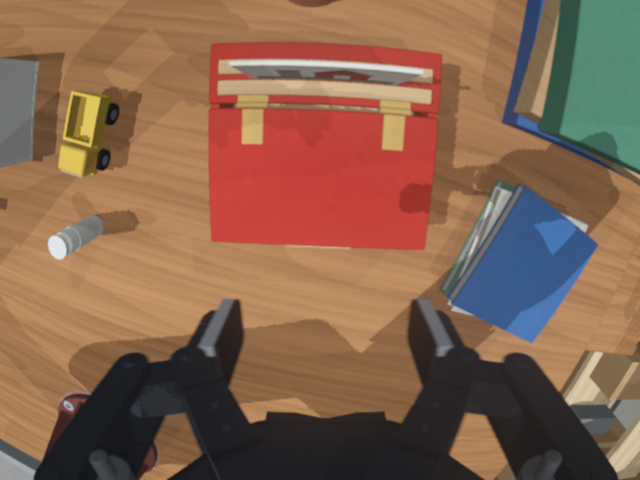

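Emit:
drive_tool(targets=[[0, -80.4, 0, -465, 0, 75, 85], [0, -80.4, 0, -465, 0, 75, 85], [0, -80.4, 0, -465, 0, 75, 85], [0, -80.4, 0, -465, 0, 75, 85], [0, -80.4, 0, -465, 0, 75, 85], [0, -80.4, 0, -465, 0, 75, 85], [0, -80.4, 0, -465, 0, 75, 85], [0, -80.4, 0, -465, 0, 75, 85]])

```text
time: 5.1
tcp_pos: [478.3, 125.1, 242.2]
ee_rot: [-0.706, 0.706, -0.039, 0.036]
wrist_force: [1.4, 0.3, 0.4]
grip_width: 84.8
```

```bash
python3 - <<'E'
from h import *
from rig import readout
s=readout.state();T=R.from_quat(s['ee_rot'],scalar_first=True).as_matrix()
print(s['tcp_pos'],T.round(4),np.degrees(np.arctan2(T[1,0],T[0,0])),s['joint_pos'])
print(T.T@(np.array([476,192,250])-s['tcp_pos']))
E
```

```text
[478.2960285  125.06612904 242.20465169] [[ 9.943e-01 -4.600e-03  1.067e-01]
 [-1.067e-01 -5.000e-04  9.943e-01]
 [-4.600e-03 -1.000e+00 -1.000e-03]] -6.123827401494225 [ 1.13680767e-01 -7.27052325e-02  1.90023082e+00  9.64067539e-06
  1.31873031e+00  2.20556990e-01]
[-9.45865874 -7.81940903 66.29911689]
```

Emit:
drive_tool(targets=[[0, -11.3, 0, -9, -3, 66, 85], [0, -11.3, 0, -9, -3, 66, 85], [0, -11.3, 0, -9, -3, 66, 85], [0, -11.3, 0, -9, -3, 66, 85]])

```text
time: 5.5
tcp_pos: [477.6, 189.6, 245.8]
ee_rot: [-0.706, 0.707, 0.028, -0.031]
wrist_force: [-0.3, -0.5, 0.8]
grip_width: 85.2
```

```bash
python3 - <<'E'
from h import *
from rig import readout
s=readout.state();T=R.from_quat(s['ee_rot'],scalar_first=True).as_matrix()
print(s['tcp_pos'],T.round(4),np.degrees(np.arctan2(T[1,0],T[0,0])),s['joint_velocities'])
p,d,c=grab("wrist",4);W=cloud(d,c,True)
print(project(s['tcp_pos'],c,True))
E
```

```text
[477.62508187 189.55289147 245.79344963] [[ 0.9964 -0.0042 -0.0845]
 [ 0.0845 -0.0017  0.9964]
 [-0.0043 -1.     -0.0014]] 4.847181425693046 [-0.03391476 -0.01194903 -0.00310677 -0.00094423  0.00229461 -0.00127414]
[[326.34526716 309.93426881]]
```

View pics/wrist4.png

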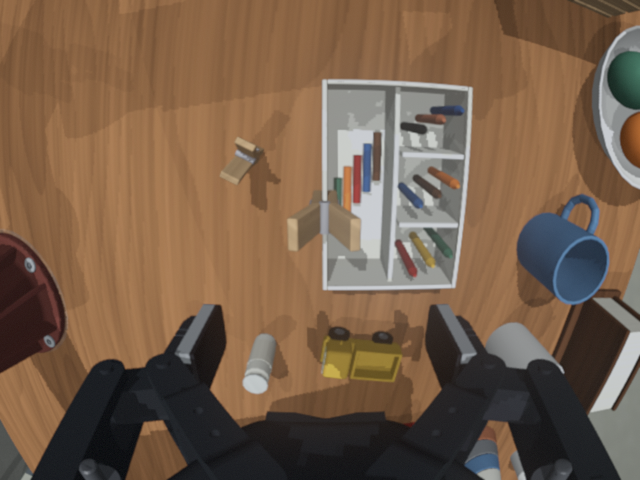

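The wrist view shows the clip at (325,225) astride the caddy's left wall, and the small clip well away at (240,160). I'll measure the clip precisely.

```bash
python3 - <<'E'
from h import *
p,d,c=load("wrist",4);W=cloud(d,c,True)
v,u=np.mgrid[0:480,0:640]
m=(u>275)&(u<370)&(v>180)&(v<260)&(W[...,2]>90)&(W[...,2]<155)
q=W[m]
for z in range(92,152,8):
    s=q[(q[:,2]>=z)&(q[:,2]<z+8)]
    if len(s)>3:print(z,len(s),cv2.minAreaRect(s[:,:2].astype(np.float32)),s.min(0).round(),s.max(0).round())
L=m&(u<324)&(W[...,2]>140);Rr=m&(u>326)&(W[...,2]>140)
for k in(L,Rr):print(np.percentile(W[k],[1,50,99],axis=0).round(1))
# rim of the -x wall
r=(u>318)&(u<332)&(v>78)&(v<292)&(abs(W[...,2]-75)<3)
w=W[r];ln=cv2.fitLine(w[:,:2].astype(np.float32),cv2.DIST_HUBER,0,.01,.01).ravel();print("rim",len(w),ln,np.degrees(np.arctan2(ln[1],ln[0])), "x at y=192",ln[2]+(192-ln[3])*ln[0]/ln[1])
mr=(u>318)&(u<475)&(v>75)&(v<295)&(abs(W[...,2]-75)<2.5);print(cv2.minAreaRect(W[mr][:,:2].astype(np.float32)))
E
```

```text
92 46 ((474.4781188964844, 201.75396728515625), (24.45085906982422, 3.1343295574188232), 4.631147861480713) [462. 199.  92.] [487. 203. 100.]
100 423 ((476.3910217285156, 190.87435913085938), (22.597341537475586, 26.415939331054688), 11.43000602722168) [463. 177. 100.] [485. 204. 108.]
108 306 ((475.2436828613281, 190.89370727539062), (28.16397476196289, 24.5478515625), 5.31337308883667) [460. 178. 108.] [488. 204. 116.]
116 258 ((474.928955078125, 191.00967407226562), (34.197776794433594, 23.41799545288086), 4.840301990509033) [457. 179. 116.] [491. 204. 124.]
124 312 ((474.61285400390625, 190.82899475097656), (40.93231201171875, 24.059595108032227), 4.8165202140808105) [453. 178. 124.] [494. 204. 132.]
132 348 ((475.44427490234375, 190.91928100585938), (45.40837478637695, 24.404491424560547), 4.915544033050537) [452. 178. 132.] [497. 205. 140.]
140 966 ((475.3475341796875, 190.8921661376953), (51.22932815551758, 24.800168991088867), 4.943856239318848) [450. 177. 140.] [502. 205. 148.]
148 20 ((475.31787109375, 192.19154357910156), (42.737911224365234, 21.680530548095703), 1.6874057054519653) [454. 181. 148.] [497. 204. 149.]
[[449.9 177.6 140.2]
 [455.1 190.1 145.8]
 [460.1 201.  148.2]]
[[490.6 180.7 140.1]
 [495.5 193.2 146. ]
 [501.4 204.3 148.1]]
rim 916 [ 8.3588302e-02 -9.9650037e-01  4.7333005e+02  2.1492546e+02] -85.20515 x at y=192 475.25308
((535.7814331054688, 212.08204650878906), (132.7918243408203, 190.2751922607422), 4.813350200653076)
```

Emit:
drive_tool(targets=[[0, 0, 0, -2.4, 0, 1.5, 85], [0, 0, 0, -2.4, 40, 1.5, 85], [0, 0, 0, -2.4, 80, 1.5, 85], [0, 0, 0, -2.4, 110, 1.5, 85], [0, 0, 0, -2.4, 128, 1.5, 85], [0, 0, 0, -2.4, 128, 1.5, 85], [0, 0, 0, -2.4, 128, 1.5, 85]], squeeze=30)

```text
time: 6.25
tcp_pos: [476.6, 190.3, 120.5]
ee_rot: [-0.706, 0.707, 0.029, -0.029]
wrist_force: [0.3, -0.1, 1.1]
grip_width: 85.0
```

```bash
python3 - <<'E'
from h import *
from rig import readout
s=readout.state();print(s['tcp_pos'],s['wrist_force'])
p,d,c=grab("wrist",5);W=cloud(d,c,True)
print(project(s['tcp_pos'],c,True))
E
```

```text
[476.55708554 190.33361146 120.45274955] [ 0.33987927 -0.10245823  1.113415  ]
[[326.32333996 309.90385125]]
```

View pics/wrist5.png

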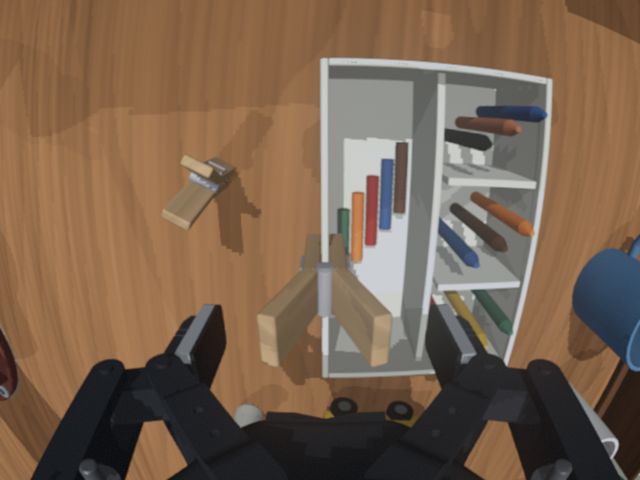

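Emit:
drive_tool(targets=[[0, 0, 0, -1, 2, 0.5, 60], [0, 0, 0, -1, 2, 0.5, 40], [0, 0, 0, -1, 2, 0.5, 20], [0, 0, 0, -1, 2, 0.5, 5], [0, 0, 0, -1, 2, 0.5, 5], [0, 0, 0, -1, 2, 0.5, 5], [0, 0, 0, -1, 2, 0.5, 5], [0, 0, 0, -1, 2, 0.5, 5]])

```text
time: 7.1
tcp_pos: [475.3, 191.6, 118.2]
ee_rot: [-0.706, 0.706, 0.03, -0.03]
wrist_force: [-0.3, 0.3, -0.6]
grip_width: 18.0
```

```bash
python3 - <<'E'
from h import *
from rig import readout
s=readout.state();print(s['tcp_pos'],s['wrist_force'],s['grip_width'])
p,d,c=grab("wrist",6);W=cloud(d,c,True)
grab("scene",6)
E
```

```text
[475.313217   191.55440599 118.23252845] [-0.28217394  0.32491339 -0.57387977] 18.00363125552527
```

View pics/wrist6.png

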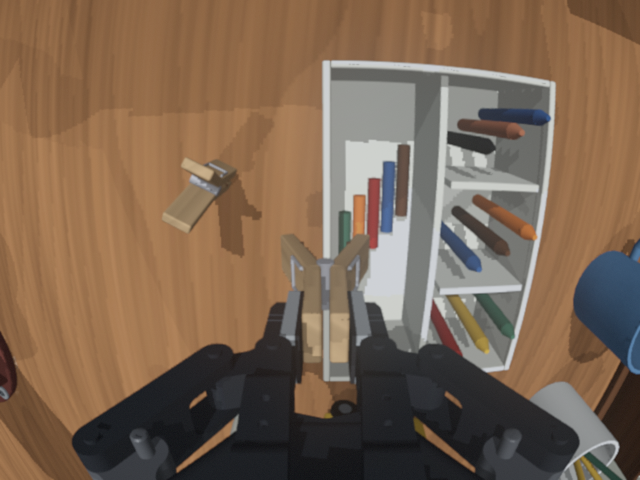

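Emit:
drive_tool(targets=[[0, 0, 0, 0, -10, 0, 5], [0, 0, 0, 0, -25, 0, 5], [0, 0, 0, 0, -45, 0, 5], [0, 0, 0, 0, -70, 0, 5], [0, 0, 0, 0, -100, 0, 5], [0, 0, 0, 0, -135, 0, 5], [0, 0, 0, 0, -160, 0, 5], [0, 0, 0, 0, -160, 0, 5]])

```text
time: 8.0
tcp_pos: [478.3, 192.3, 284.4]
ee_rot: [0.707, -0.706, -0.034, 0.026]
wrist_force: [-0.3, -0.2, 0.0]
grip_width: 17.9
```

```bash
python3 - <<'E'
from h import *
from rig import readout
s=readout.state();print(s['tcp_pos'],s['wrist_force'],s['grip_width'],s['ee_rot'])
p,d,c=grab("wrist",7);W=cloud(d,c,True)
grab("scene",7)
E
```

```text
[478.31315981 192.34646995 284.4406706 ] [-0.32307637 -0.16688138  0.03595862] 17.905930600846737 [ 0.70725587 -0.70568137 -0.03354719  0.02602952]
```

View pics/wrist7.png

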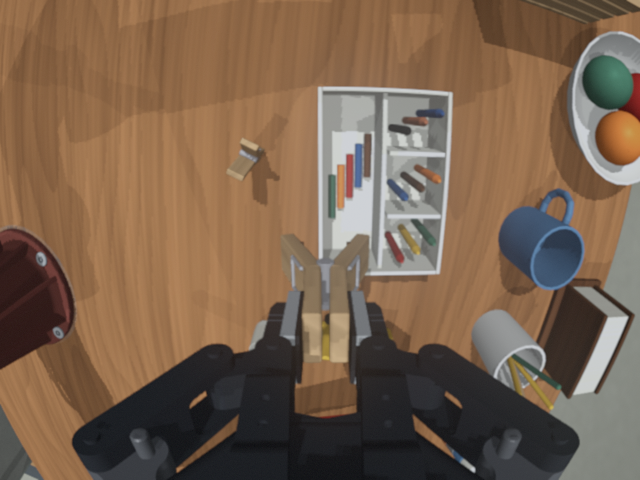

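View pics/scene7.png

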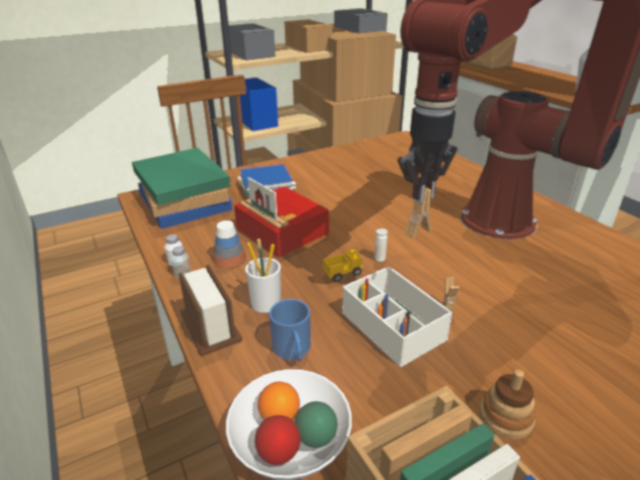

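Emit:
drive_tool(targets=[[0, 0, 0, 0, 0, 0, 5], [0, 0, 0, 0, 0, 0, 5]])

```text
time: 8.3
tcp_pos: [474.2, 191.2, 276.3]
ee_rot: [-0.706, 0.707, 0.028, -0.031]
wrist_force: [0.5, -0.1, -0.8]
grip_width: 18.0
```

```bash
cat > t.py <<'E'
from h import *
from rig import readout
import sys
s=readout.state();T=R.from_quat(s['ee_rot'],scalar_first=True).as_matrix()
tgt=np.array([float(a) for a in sys.argv[1:4]]);yaw=np.radians(float(sys.argv[4]))
X=np.array([np.cos(yaw),np.sin(yaw),0]);Y=np.array([0,0,-1.]);D=np.c_[X,Y,np.cross(X,Y)]
print(s['time'],s['tcp_pos'].round(2),"yaw",np.degrees(np.arctan2(T[1,0],T[0,0])).round(2),s['wrist_force'].round(2),s['grip_width'])
print("rot",np.degrees(R.from_matrix(T.T@D).as_rotvec()).round(2),"shift",(T.T@(tgt-s['tcp_pos'])).round(2))
E
python3 t.py 633.2 -248.3 280 12.3
```

```text
8.3 [474.24 191.24 276.3 ] yaw 4.82 [ 0.53 -0.08 -0.83] 18.04585045618195
rot [ 0.02 -7.48 -0.21] shift [ 121.43   -3.87 -451.35]
```

Emit:
drive_tool(targets=[[0, -7.5, 0, 121, -4, -451, 5], [0, -7.5, 0, 121, -4, -451, 5], [0, -7.5, 0, 121, -4, -451, 5], [0, -7.5, 0, 121, -4, -451, 5], [0, -7.5, 0, 121, -4, -451, 5], [0, -7.5, 0, 121, -4, -451, 5], [0, -7.5, 0, 121, -4, -451, 5], [0, -7.5, 0, 121, -4, -451, 5]])

```text
time: 9.1
tcp_pos: [610.3, -184.7, 279.9]
ee_rot: [0.704, -0.702, -0.075, 0.077]
wrist_force: [0.1, -0.5, -0.1]
grip_width: 17.9
```

Emit:
drive_tool(targets=[[0, 0, 0, 0, 0, 0, 5], [0, 0, 0, 0, 0, 0, 5], [0, 0, 0, 0, 0, 0, 5]])

```text
time: 9.4
tcp_pos: [609.8, -181.9, 280.4]
ee_rot: [0.704, -0.702, -0.075, 0.077]
wrist_force: [0.3, 0.3, -0.9]
grip_width: 18.0
```

```bash
python3 t.py 633.2 -248.3 280 12.3
```

```text
9.4 [ 609.82 -181.89  280.37] yaw 12.35 [ 0.32  0.32 -0.93] 17.984964483371012
rot [-0.12  0.05 -0.11] shift [  8.64   0.21 -69.88]
```

Emit:
drive_tool(targets=[[0, 0, 0, 8.6, 0, -70, 5], [0, 0, 0, 8.6, 0, -70, 5], [0, 0, 0, 8.6, 0, -70, 5], [0, 0, 0, 8.6, 0, -70, 5], [0, 0, 0, 8.6, 0, -70, 5]])

```text
time: 9.9
tcp_pos: [633.6, -247.4, 281.8]
ee_rot: [0.703, -0.703, -0.076, 0.077]
wrist_force: [-0.5, 0.5, -0.5]
grip_width: 17.8
```

```bash
python3 t.py 633.2 -248.3 280 12.3; python3 - <<'E'
from h import *
grab("wrist",8);grab("scene",8);grab("side",8)
E
```

```text
9.9 [ 633.65 -247.44  281.75] yaw 12.43 [-0.52  0.45 -0.46] 17.832766082268606
rot [-0.05  0.13 -0.01] shift [-0.62  1.75 -0.74]
```

View pics/wrist8.png

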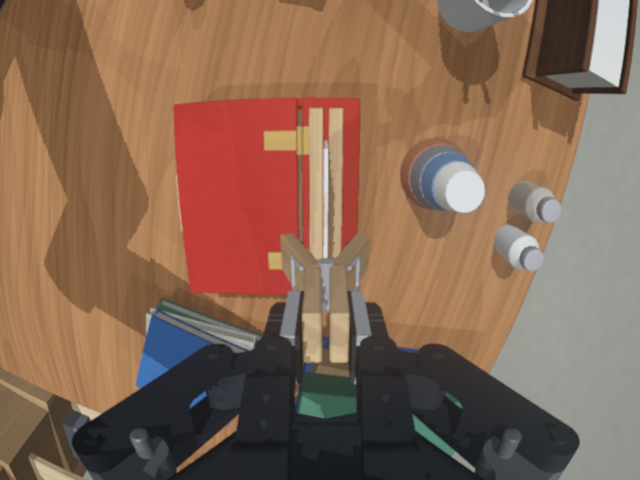

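View pics/side8.png

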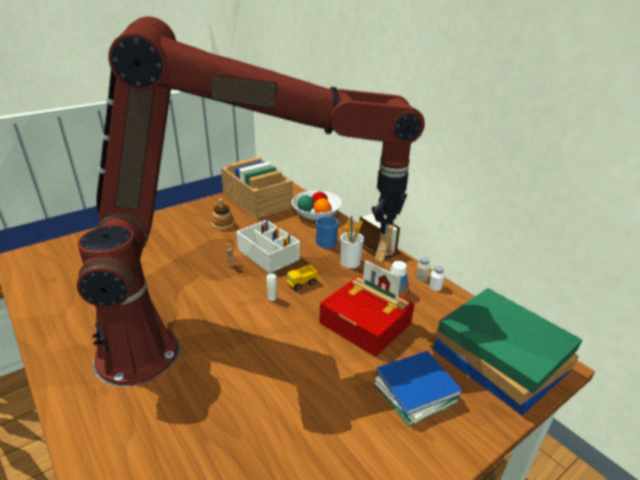

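```bash
python3 - <<'E'
from h import *
p,d,c=load("wrist",8);W=cloud(d,c,True)
v,u=np.mgrid[0:480,0:640]
a=np.radians(12.4);n=np.array([np.cos(a),np.sin(a),0]);t=np.array([-np.sin(a),np.cos(a),0])
q=W-np.array([633.6,-247.4,0])
m=(u>275)&(u<378)&(v>225)&(v<362)&(W[...,2]>195)&(W[...,2]<330)
for z in range(200,320,10):
    k=m&(abs(W[...,2]-z)<5)
    if k.sum()>5: print(z,k.sum(),"n",np.percentile((q@n)[k],[1,99]).round(1),"t",np.percentile((q@t)[k],[1,99]).round(1))
k=(u>315)&(u<335)&(v>135)&(v<260)&(abs(W[...,2]-165)<3)
print("card",k.sum(),np.percentile((q@n)[k],[5,50,95]).round(1),np.percentile((q@t)[k],[1,99]).round(1))
E
```

```text
210 259 n [-27.9  26.9] t [-11.8  11.3]
220 455 n [-25.9  24.3] t [-11.5  11.7]
230 437 n [-22.6  21.3] t [-11.4  11.5]
240 672 n [-19.  18.] t [-9.6 11.5]
250 647 n [-15.8  14.5] t [-7.6 12.4]
260 729 n [-11.6  10.5] t [-13.5  12.2]
270 326 n [-10.3   9.1] t [ 9.3 11.5]
280 372 n [-10.1   9.1] t [ 9.4 11.6]
290 922 n [-20.3  20.4] t [ 7.1 12.1]
300 2989 n [-18.9  19.1] t [-11.6  12. ]
310 861 n [-18.4  18.7] t [-5.1 12.3]
card 506 [-2.  -0.6  0.9] [-20.7  58.6]
```

Emit:
drive_tool(targets=[[0, 0, 0, 0, 12, 0, 5], [0, 0, 0, 0, 24, 0, 5], [0, 0, 0, 0, 36, 0, 5], [0, 0, 0, 0, 48, 0, 5], [0, 0, 0, 0, 58, 0, 5], [0, 0, 0, 0, 67, 0, 5], [0, 0, 0, 0, 74, 0, 5], [0, 0, 0, 0, 74, 0, 5]])

```text
time: 10.85
tcp_pos: [633.1, -249.2, 206.0]
ee_rot: [0.704, -0.703, -0.075, 0.077]
wrist_force: [-0.3, 0.4, -0.4]
grip_width: 17.7
```

Emit:
drive_tool(targets=[[0, 0, 0, 0, 0, 0, 5], [0, 0, 0, 0, 0, 0, 5], [0, 0, 0, 0, 0, 0, 5]])

```text
time: 11.15
tcp_pos: [634.4, -249.8, 208.7]
ee_rot: [-0.703, 0.703, 0.076, -0.075]
wrist_force: [0.3, 0.4, -0.4]
grip_width: 18.0
```

```bash
python3 t.py 633.2 -248.3 207 12.3; python3 - <<'E'
from h import *
p,d,c=grab("wrist",9);W=cloud(d,c,True)
v,u=np.mgrid[0:480,0:640]
a=np.radians(12.4);n=np.array([np.cos(a),np.sin(a),0]);t=np.array([-np.sin(a),np.cos(a),0])
q=W-np.array([633.2,-248.3,0])
m=(u>275)&(u<378)&(v>225)&(v<362)&(W[...,2]>120)&(W[...,2]<250)
for z in range(125,250,10):
    k=m&(abs(W[...,2]-z)<5)&(abs(q@t)<16)
    if k.sum()>5: print(z,k.sum(),"n",np.percentile((q@n)[k],[1,99]).round(1),"t",np.percentile((q@t)[k],[1,99]).round(1))
k=(u>310)&(u<340)&(v>50)&(v<260)&(abs(W[...,2]-165)<2.5)&(abs(q@n)<6)&(q@t>16)
print("card",k.sum(),np.percentile((q@n)[k],[5,50,95]).round(1),np.percentile((q@t)[k],[1,99]).round(1))
p,_,_=grab("scene",9);cv2.imwrite("pics/scene9c.png",cv2.resize(p[110:260,190:350],None,fx=4,fy=4,interpolation=cv2.INTER_CUBIC))
E
```

```text
11.15 [ 634.38 -249.75  208.71] yaw 12.33 [ 0.32  0.43 -0.38] 17.978404496476788
rot [0.06 0.03 0.07] shift [-0.84  1.71  1.67]
135 162 n [-27.   27.8] t [-13.2   9.6]
145 446 n [-25.8  26.3] t [-13.4   9.8]
155 478 n [-22.5  22.6] t [-13.    9.9]
165 686 n [-18.3  19. ] t [-11.4  15.2]
175 665 n [-15.9  16.3] t [-10.6  10.7]
185 809 n [-12.2  12.7] t [-14.6  10.5]
195 316 n [-9.3  9.9] t [ 7.8 10. ]
205 359 n [-9.3  9.8] t [ 7.7 10.1]
215 796 n [-19.5  21.1] t [ 5.4 10.5]
225 1562 n [-18.7  20.5] t [-12.8  10.5]
235 2334 n [-17.5  19.1] t [-12.9  10.5]
245 932 n [-15.1  17.1] t [-3.  11.3]
card 494 [-1.2 -0.1  1.4] [16.7 59.6]
```

View pics/wrist9.png

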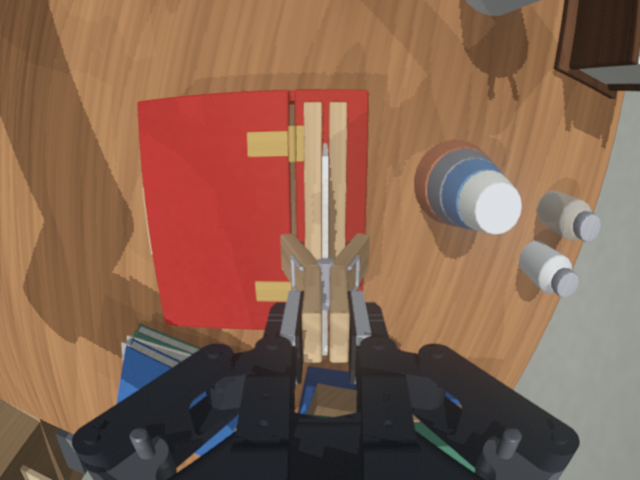

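View pics/scene9c.png

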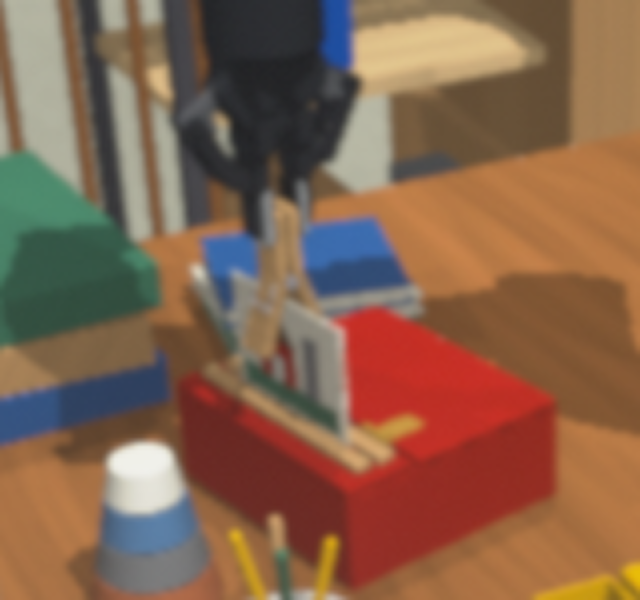

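```bash
python3 -c "
from rig import workorder
print(workorder.finish_job())"
```

```text
the job is handed in; nothing more can be done
None
```

The job is handed in at about 11 s of the 48 s allowed: the lid is shut, and the clip is squeezed wide open astride the middle of the card's top edge. No verdict was reported, so this rests on my own checks:

- **Lid:** after I pushed it down, the depth image showed the lid lying flat, 77.9 mm above the table with a slope below 0.001 rad.
- **Caddy and bystanders:** I lifted the large clip (the one on the rim, not the smaller one beside it) straight up to a pivot height of about 260 mm. The pictures afterwards showed the caddy and the things around it where they had been, though I did not re-measure their positions.
- **Clip on the card:** the pivot is about 190 mm up, so the card edge sits about 25 mm below it. The clip's mid-plane is within 1 mm of the card's, it is about 2 mm from the middle of the edge, and its direction matches within about 0.1°.
- **Grip and contact:** the jaws look fully open. The gripper reads an 18 mm opening, while the description says the handles are about 22 mm across. I did not resolve that difference, but the handles looked parallel. The wrist force was under 1 N, so nothing suggests contact with the card or box.

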